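Release the bench locking clamp, load a tile and clamp it

ROBOT

A 6-joint arm with a two-finger parallel gripper is mounted at the origin on the work surface; the furniture and walls round the work are solid. World frame = base frame: x ahead of the robot, y to its left, z up, the work surface at z = 0. Lengths are in mm, angles in rad, forces in N, time in s.
With the tool pointing down it reaches from about 300 to 775 mm from the base axis. Payload 14.6 kg.
Tool frame: the origin (TCP) lies between the finger pads; the fingertips stand 19 mm ahead of it and the grasp point (between the pads) is the TCP (manip.tcp_to_tips is the distance from the TCP to the fingertips, in mm); x points along the fingers, z is the direction in which the jaws open and shut, and the axes are right-handed (so a half turn about x gives the same grasp; the last joint's range is limited). The gripper opens to 94 mm and grips with 3 to 60 N. Pads are 16 mm wide; open, the fingers measure 119 mm over their backs; the gripper's body (75 mm by 177 mm) begins 78 mm behind the grasp point.
Start: joints at [1.054, 0.3, 1.521, -0, 1.321, -0.067], TCP at [239.128, 495.285, 224.446] pointing down, gripper open.
Joint ranges: [-3.03, 3.03], [-0.79, 2.21], [0.23, 2.52], [-1.04, 4.18], [0, 3.07], [-2.55, 2.55]. Speed limits (rad/s): [2.22, 2.22, 2.57, 3.14, 3.14, 3.14].

INTERFACE

Orientations are given as [roll, pitch, yaw] about the fixed x, y, z axes, in that order (R = Rz(yaw) Ry(pitch) Rx(roll)).
In Python, from cell import manip gives the robot as it stands.
- The arm moves only by the tool jog_arm, never from a script. Its argument "moves" is a list that holds one entry, the list of rows, each a list of 6 numbers: the shift along the world's x, y, z in mm, then the turn, a rotation vector about the world's x, y, z in degrees. In form: [[[dx, dy, dz, wx, wy, wz], ...]]. A call has 1 to 5 rows; each row shifts and turns the pose as measured when the row begins; what a row does not reach is not made up. A row lasts 1/10 s, in which the tool goes at most 50 mm and 8.59 degrees, less where a joint would pass 70% of its speed; a pose out of reach is approached as far as the arm can. A call is refused whole if a number of a shift passes 50 or a number of a turn 8.59, either way. A call with a gripper value outside its range is refused whole. "gripper" is the opening, from -1 (shut) to 1 (fully open), set as the call begins (left out, the last holds). The fingers move at their own pace and stop on an object; "squeeze" is the grip in N (left out, the last holds). Time passes only in rows, so rows that do not move let the fingers close. It gives the time, the measured TCP pose, the force and the opening at its end, in the units of the state.
- manip.read_state(): the state, without advancing time (a new reading comes with each control period).
- manip.camera(name): name is "side" or "top" or "wrist"; returns (picture, depth): 384x512x3 uint8, blue, green, red; 384x512 float32, mm along the optical axis (not along the pixel's ray), 0 where there is no reading.
- manip.camera_params(name): a dict with "fx", "fy", "cx", "cy" (pixels), "rvec" (rotation vector, rad) and "tvec" (3), from world to camera coordinates, as OpenCV has them. Camera axes: x right, y down, z forward; pixel columns grow to the right and rows downward; lengths in mm; the calibration is good to about 2 mm. A picture is of the moment at which its call begins: read the wrist's pose just before it. camera_params takes no time and is no camera call; for the wrist camera it gives the pose at the moment of the call.
- manip.sign_off(): hands the job in, once; it reports no verdict.
The state is a dict: "clock": time; "joints": joint angles; "qd": joint speeds; "effort": joint torques, N m; "eef_pos": TCP position; "eef_rot": TCP orientation; "wrist_force": force on the tool from outside, world axes, zero at the start; "moment": the same for the moment, N m; "finger_gap": finger opening in mm.
Only numpy, scipy, OpenCV 4.12 (cv2) and the standard library are available. Lean on these libraries where they do the work, as an engineer would, in place of code of your own. Each camera call takes 0.05 s, during which the arm holds its last target. There are 200 camera calls.

TASK

The bench locking clamp stands empty and locked shut: pull its release lever with the fingers so that it springs fully open, and lay the loose tile flat and centred on the clamp's bed, lengthwise between the two end stops. Then squeeze the two handles together until they snap over centre and the clamp stays locked on the tile. Leave the other things on the table where they are.

Things in the scene. Friction and masses are not known exactly. Their poses are not given: they have to be found in the camera images.
- clamp_base: Fixed wooden board 215 x 100 x 15 mm with the bed and the steel clamp on it; origin on the table. x: from the handles to the bed; z up. The clamp's main pivot lies at x -45, z +75 mm, the middle of the bed's top at x +65, z +55 mm.
- bed_center (a point): Centre of the top face of the bed, 55 mm above the table. x along the bed, y across it, z up. The bed is 26 mm wide; steel stops at its two ends stand 4 mm proud, inner faces 40 mm either side of this point. The jaw's rubber pad (18 mm across) presses here when shut.
- tile_center (a point): Centre of the loose brown-grey tile, 72 x 32 x 6 mm, 34 g, lying flat on the table; half-way up, x along its 72 mm, y along its 32 mm. Laid on the bed it overhangs 3 mm on each long side.
- fixed_grip (a point): Point in the middle of the fixed (upper) handle, 118 mm from the pivot along the handles, 12 mm from its end; handle 8 mm thick (own x), 20 mm wide (own y). Own z: along the handle to its free end, 40 deg from vertical, away from the bed. Own x: away from the squeeze handle. The pivot is at own x -12, z -118 mm.
- squeeze_grip (a point): Point in the middle of the moving (lower) handle, 118 mm from the pivot, 17 mm from its end; 8 mm thick (own x), 20 mm wide (own y). Locked, it is parallel to the fixed handle, 24 mm apart between centres (32 mm over both); fully open 46 mm apart here (58 mm over both at the end, 62 mm with the lever's tail).
- tail_center (a point): Centre of the release lever's tail, a flat steel paddle 5 mm (own x) x 13 mm (y) x 32 mm (z) standing out beyond the handles' ends, between them. Pull it towards the squeeze handle's side (own -x), about 4 N: within about 10 mm the lock lets go and the handle springs open, carrying the tail on to about 40 mm from its start.
- jaw (a joint): Angle of the jaw arm, rad: about 0 shut, 1.4 fully open; driven by the squeeze handle. Arm 118 mm long; open, it stands almost upright over the pivot, its tip and pad 20 to 40 mm in front of the pivot and about 110 mm above it, clear of the bed.
- lever_tail: The same tail of the release lever (for touch); origin at its centre.
- squeeze_handle (a joint): Angle of the squeeze handle from the fixed one, rad: 0 locked (its stop), 0.026 the dead centre, 0.19 fully open (its stop). Above dead centre a spring drives it open (up to about 20 N to squeeze it at the grip point), below it is driven shut and stays locked.
- pad (a joint): How far the sprung rubber pad under the jaw is pressed in, m: 0 free, about 0.003 when the clamp is locked on the 6 mm tile; stiffness 600 N/m.
- masking_tape: bystander: roll of masking tape, 104 mm across, 25 mm high, lying flat; origin under its centre
- tape_measure: bystander: yellow pocket tape measure, 33 x 80 x 60 mm; origin under its centre
- marker_pen: bystander: capped marker pen, 135 mm long, lying; origin under its centre
- dropper: bystander: small white plastic bottle, 25 mm across, 87 mm high; origin under its centre
Not all that is in view belongs to the job. Of the things that look like the part that bears tile_center, the smaller one is meant.

How it is judged:
By the outcome, as a careful person would: the job done as asked, in the order asked, and still so for the second after the job is handed in, with the robot touching nothing.
It also fails if it takes over 58 s, if anything falls off the work surface, if the arm or the gripper's body presses on something with over 40 N, if the wrist force passes 120 N, or if a joint passes its speed limit or range.

## Working session

There is one attempt and no reset: what is moved stays moved. The work goes in short steps, Python scripts to look and compute and a tool call to move; the robot and the scene stay as the last step left them, time stands still between calls to the robot, and variables do not carry over. Pictures are saved under pics/ and viewed, about 8 in all and at most 12, crops included, and the job is handed in when it is done.

Besides the shell and the picture viewer there is one more tool, called after "Call:" as a command line: name --argument value ..., lists and objects as JSON in quotes. jog_arm: Moves the arm, as the interface text tells. Its arguments: {"type":"object","properties":{"moves":{"type":"array","items":{"type":"array","items":{"type":"array","items":{"type":"number"}}}},"gripper":{"type":"number"},"squeeze":{"type":"number"}},"required":["moves"]}

```bash
mkdir -p pics; ls
cat > h.py <<'E'
import numpy as np, cv2
from cell import manip
def snap(name, fn):
    P=manip.camera_params(name); im,d=manip.camera(name)
    np.savez('pics/'+fn+'.npz',im=im,d=d,**{k:np.array(v) for k,v in P.items()})
    cv2.imwrite('pics/'+fn+'.png',im); return im,d,P
def load(fn): 
    z=np.load('pics/'+fn+'.npz'); return z['im'],z['d'],z
def w(P,u,v,Z):  # depth -> world
    R=cv2.Rodrigues(np.array(P['rvec'],float))[0]; c=np.array([(u-P['cx'])/P['fx']*Z,(v-P['cy'])/P['fy']*Z,Z],float)
    return R.T@(c-np.array(P['tvec'],float).ravel())
def cloud(d,P):
    v,u=np.mgrid[:d.shape[0],:d.shape[1]]; R=cv2.Rodrigues(np.array(P['rvec'],float))[0]
    c=np.stack([(u-P['cx'])/P['fx']*d,(v-P['cy'])/P['fy']*d,d],-1)
    return (c-np.array(P['tvec'],float).ravel())@R
def plane(P,u,v,z):  # pixel ray at height z
    a=w(P,u,v,1.);b=w(P,u,v,1000.); return a+(b-a)*(z-a[2])/(b[2]-a[2])
def proj(P,p):
    return cv2.projectPoints(np.array(p,float).reshape(-1,3),np.array(P['rvec'],float),np.array(P['tvec'],float),np.array([[P['fx'],0,P['cx']],[0,P['fy'],P['cy']],[0,0,1]],float),None)[0].reshape(-1,2)
E
python3 - <<'E'
from h import *
a=snap('top','top0')[0]; b=snap('side','side0')[0]
cv2.imwrite('pics/both.png',np.hstack([cv2.resize(a,(400,300)),cv2.resize(b,(400,300))]))
s=manip.read_state(); print(s)
E
```

```text
pics
{'clock': 0.1, 'joints': array([ 1.05438535e+00,  3.00419223e-01,  1.52147856e+00,  4.76264610e-05,
        1.32071147e+00, -6.66294410e-02]), 'qd': array([ 1.08032670e-03, -1.32658396e-03, -4.54716436e-03,  8.33782281e-05,
       -7.05436492e-04,  1.36841875e-03]), 'effort': array([ 6.63605751e-04, -5.32648587e+01, -3.53281045e+01,  7.08840997e-02,
        2.34844390e-02, -2.77485282e-05]), 'eef_pos': array([239.02949547, 495.11862193, 223.95814945]), 'eef_rot': array([ 3.02961442,  1.56977869, -2.13256791]), 'wrist_force': array([ 0.69238142, -0.03457834,  0.99676032]), 'moment': array([ 0.0232376 ,  0.03649561, -0.00614144]), 'finger_gap': 94.12303519282754}
```

View pics/top0.png

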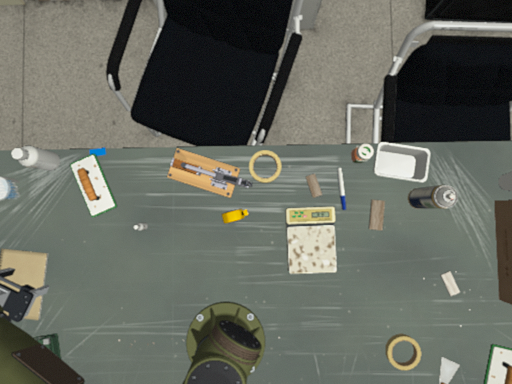

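View pics/side0.png

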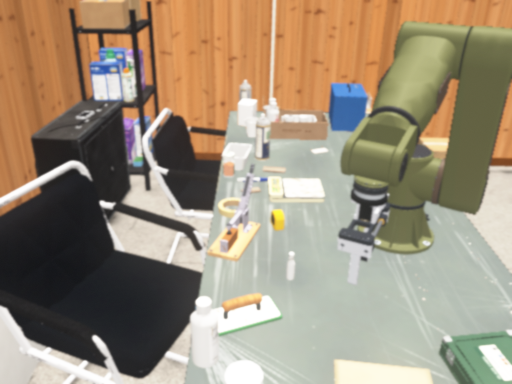

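Tile candidates in the top view are the pieces at (313,185) and (377,215). The smaller, (313,185), is probably the one meant. I'll measure both and check in a crop.

Run:
```python
from h import *
im,d,P=load('top0')
c=cv2.resize(im[140:240,160:400],None,fx=3.3,fy=3.3,interpolation=cv2.INTER_CUBIC); cv2.imwrite('pics/c1.png',c)
X=cloud(d,P)
print('scale',P['fx'],d[200,300])
for u,v in [(313,185),(377,215),(226,335),(203,172),(175,165),(238,180),(300,210)]: print((u,v),X[v,u].round(0),plane(P,u,v,6).round(0))
for n,(u0,u1,v0,v1) in dict(small=(302,326,170,202),big=(365,390,195,235)).items():
    x=X[v0:v1,u0:u1]; hsv=cv2.cvtColor(im[v0:v1,u0:u1],cv2.COLOR_BGR2HSV)
    b=im[v0:v1,u0:u1].astype(int); m=(b[...,2]-b[...,0]>8)
    q=np.array([plane(P,u,v,6) for v,u in np.argwhere(m)+[v0,u0]])
    r=cv2.minAreaRect(q[:,:2].astype(np.float32)); print(n,m.sum(),r, np.median(x[m][:,2]))
```

```text
scale 357.93791193735143 1151.7521
(313, 185) [ 489. -287.    6.] [ 489. -287.    6.]
(377, 215) [ 390. -487.    8.] [ 390. -488.    6.]
(226, 335) [115. -27. 277.] [22. -3.  6.]
(203, 172) [528.  53.  85.] [537.  65.   6.]
(175, 165) [555. 145.  53.] [561. 155.   6.]
(238, 180) [495. -56. 183.] [509. -47.   6.]
(300, 210) [ 410. -240.   32.] [ 410. -243.    6.]
small 251 ((488.06903076171875, -288.0762939453125), (73.94701385498047, 34.466495513916016), 17.066431045532227) 5.985906435746695
big 439 ((391.7059020996094, -486.385986328125), (45.012020111083984, 97.29338073730469), 82.86239624023438) 7.94572503546881
```

View pics/c1.png

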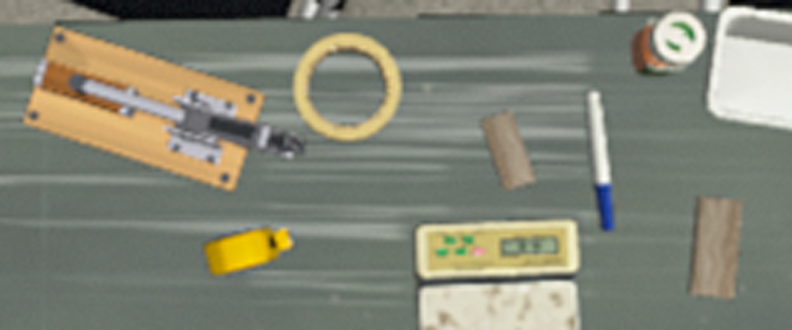

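Run:
```python
from h import *
im,d,P=load('top0'); X=cloud(d,P)
x=X[130:200,160:260]
m=abs(x[...,2]-15)<4
q=x[m][:,:2].astype(np.float32); print(m.sum(),cv2.minAreaRect(q))
for n,u,v in [('a',58,25),('b',265,93),('c',235,190),('d',25,120)]:
    print(n,plane(P,160+u/3.3,140+v/3.3,15).round(0))
hi=x[x[...,2]>150]; print(hi.round(0))
```

```text
1344 ((532.6746826171875, 31.43731689453125), (295.5181884765625, 139.3372802734375), 84.03038024902344)
a [616. 145.  15.]
b [546. -55.  15.]
c [453. -25.  15.]
d [524. 177.  15.]
[[ 416. -104. 1150.]
 [ 416. -104. 1150.]
 [ 416. -104. 1150.]
 [ 416. -104. 1150.]
 [ 416. -104. 1150.]
 [ 416. -104. 1150.]
 [ 416. -104. 1150.]
 [ 416. -104. 1150.]
 [ 416. -104. 1150.]
 [ 416. -104. 1150.]
 [ 416. -104. 1150.]
 [ 416. -104. 1150.]
 [ 416. -104. 1150.]
 [ 416. -104. 1150.]
 [ 416. -104. 1150.]
 [ 416. -104. 1150.]
 [ 416. -104. 1150.]
 [ 416. -104. 1150.]
 [ 416. -104. 1150.]
 [ 416. -104. 1150.]
 [ 416. -104. 1150.]
 [ 512.  -35.  151.]
 [ 509.  -29.  151.]
 [ 509.  -32.  151.]
 [ 508.  -35.  155.]
 [ 508.  -38.  158.]
 [ 508.  -41.  160.]
 [ 507.  -44.  167.]
 [ 507.  -47.  165.]
 [ 506.  -29.  152.]
 [ 506.  -32.  153.]
 [ 505.  -35.  157.]
 [ 505.  -38.  161.]
 [ 505.  -41.  163.]
 [ 504.  -44.  169.]
 [ 504.  -47.  171.]
 [ 504.  -50.  173.]
 [ 503.  -53.  177.]
 [ 503.  -56.  178.]
 [ 503.  -59.  184.]
 [ 503.  -61.  178.]
 [ 503.  -32.  154.]
 [ 502.  -35.  160.]
 [ 502.  -38.  1
[... 2308 characters left out ...]
 180.]
 [ 483.  -72.  187.]
 [ 483.  -75.  189.]
 [ 483.  -78.  194.]
 [ 482.  -80.  198.]
 [ 482.  -83.  202.]
 [ 482.  -86.  201.]
 [ 482.  -88.  205.]
 [ 482.  -91.  204.]
 [ 483.  -60.  155.]
 [ 483.  -63.  157.]
 [ 482.  -66.  163.]
 [ 482.  -68.  164.]
 [ 482.  -71.  159.]
 [ 482.  -74.  165.]
 [ 480.  -77.  188.]
 [ 480.  -80.  199.]
 [ 479.  -83.  203.]
 [ 479.  -86.  205.]
 [ 479.  -88.  206.]
 [ 479.  -91.  204.]
 [ 416. -104. 1150.]
 [ 480.  -68.  161.]
 [ 479.  -71.  167.]
 [ 479.  -74.  171.]
 [ 479.  -77.  171.]
 [ 479.  -79.  166.]
 [ 477.  -88.  202.]
 [ 416. -104. 1150.]
 [ 476.  -80.  171.]
 [ 416. -104. 1150.]
 [ 416. -104. 1150.]
 [ 416. -104. 1150.]
 [ 416. -104. 1150.]]
```

Call:
jog_arm --moves '[[[26,-38,17,0,0,0],[26,-38,17,0,0,0],[26,-38,17,0,0,0],[26,-38,17,0,0,0],[26,-38,17,0,0,0]]]' --gripper -1

```text
clock: 0.6
eef_pos: [367.8, 301.1, 306.9]
eef_rot: [2.884, 1.561, -2.27]
wrist_force: [1.1, 1.0, -0.5]
finger_gap: 57.4
```

Call:
jog_arm --moves '[[[26,-38,17,0,0,0],[26,-38,17,0,0,0],[26,-38,17,0,0,0],[26,-38,17,0,0,0],[26,-38,17,0,0,0]]]'

```text
clock: 1.1
eef_pos: [498.1, 105.8, 393.2]
eef_rot: [2.822, 1.561, -2.332]
wrist_force: [0.9, 0.5, 0.9]
finger_gap: 17.5
```

Run:
```python
from h import *
im,d,P=snap('wrist','w1'); X=cloud(d,P)
print(manip.read_state()['eef_pos'])
print('cam pos',w(P,0,0,0.))
m=abs(X[...,2]-15)<2.5; m&=d>0
n,l,st,c=cv2.connectedComponentsWithStats(m.astype(np.uint8)); print(st[1:][st[1:,4]>300])
```

```text
[500.93229684 101.20898801 395.16038172]
cam pos [428.66177654 140.2168539  553.25751992]
[[   4   64   75  114  307]
 [ 180  138  130   68 4110]]
```

View pics/w1.png

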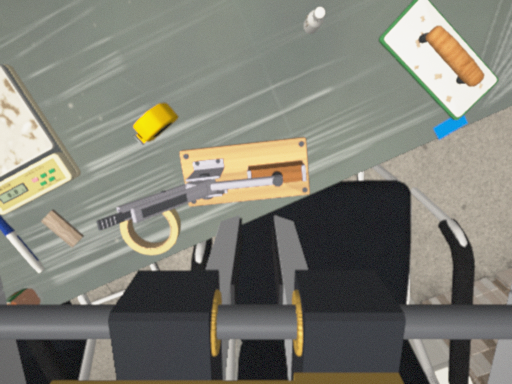

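The wrist view shows the board at about (180–309, 138–205), the tail at (108,222), the small tile at (62,226) and the tape roll at (150,232). Next I'll refine the clamp frame.

```bash
cat >> h.py <<'E'
def frame(c,yaw):
    e=np.array([np.cos(yaw),np.sin(yaw),0]);n=np.array([-e[1],e[0],0]);return np.stack([e,n,[0,0,1]],1),np.array([c[0],c[1],0.])
E
python3 - <<'E'
from h import *
for f,(u0,u1,v0,v1) in dict(w1=(170,320,130,215),top0=(160,250,140,200)).items():
    im,d,P=load(f); X=cloud(d,P)
    m=(abs(X[...,2]-15)<3.); m[:v0]=0;m[v1:]=0;m[:,:u0]=0;m[:,u1:]=0
    m=cv2.morphologyEx(m.astype(np.uint8),cv2.MORPH_OPEN,np.ones((3,3)))
    n,l,st,c=cv2.connectedComponentsWithStats(m); k=1+st[1:,4].argmax()
    r=cv2.minAreaRect(X[l==k][:,:2].astype(np.float32)); print(f,r)
    R,o=frame((535,60.5),np.radians(70.7))
    Y=(X-o)@R; z=Y-[-45,0,75]; s,c_=np.sin(np.radians(40)),np.cos(np.radians(40))
    O=np.stack([z[...,0]*c_+z[...,2]*s, Y[...,1], -z[...,0]*s+z[...,2]*c_],-1)
    for a in range(100,190,6):
        k=(abs(O[...,2]-a)<3)&(abs(Y[...,1])<20)&(O[...,0]>-60)&(Y[...,2]>100)&(Y[...,2]<230)
        k2=k&(O[...,0]>-12)
        if k2.sum(): print(a,k2.sum(),'x',O[k2][:,0].round(0).min(),np.median(O[k2][:,0]).round(1),O[k2][:,0].max().round(0),'y',O[k2][:,1].min().round(1),O[k2][:,1].max().round(1))
    # bed: z 50..58
    k=(abs(Y[...,2]-55)<3)&(abs(Y[...,1])<20)&(Y[...,0]>15)&(Y[...,0]<115); print('bed y',Y[k][:,1].min(),Y[k][:,1].max(),'x',Y[k][:,0].min(),Y[k][:,0].max(),np.median(Y[k][:,2]))
E
```

```text
w1 ((514.1359252929688, 71.33204650878906), (214.53846740722656, 58.78925704956055), 71.16829681396484)
100 63 x 4.0 8.3 11.0 y -7.5 12.1
106 67 x 2.0 8.4 11.0 y -7.1 12.0
112 66 x 3.0 8.3 10.0 y -8.1 11.7
118 69 x 3.0 8.4 12.0 y -7.4 11.9
124 78 x 1.0 8.2 11.0 y -7.5 12.1
130 76 x -8.0 7.4 9.0 y -7.0 11.9
136 98 x -7.0 4.7 9.0 y -7.4 11.7
142 34 x -7.0 -5.0 -3.0 y -3.8 7.7
148 55 x -8.0 -5.0 -4.0 y -4.4 8.4
154 51 x -9.0 -4.7 -3.0 y -3.8 8.1
160 54 x -7.0 -4.9 -3.0 y -4.3 8.7
166 57 x -8.0 -5.0 -3.0 y -4.6 8.5
172 60 x -9.0 -5.1 -3.0 y -4.5 8.1
bed y -9.499288682201954 16.734628601642555 x 15.169773920012576 100.75845936487363 54.40087931370801
top0 ((493.84783935546875, 43.51200866699219), (45.20686340332031, 32.70252227783203), 62.2364501953125)
100 9 x 8.0 10.5 12.0 y -7.2 9.6
106 7 x 9.0 10.4 12.0 y -8.0 7.1
112 10 x 8.0 10.3 12.0 y -9.3 9.0
118 10 x 7.0 9.6 12.0 y -7.0 10.1
124 10 x 8.0 9.8 12.0 y -7.6 9.5
130 18 x -4.0 7.9 11.0 y -10.2 9.6
136 16 x -4.0 6.7 10.0 y -8.9 8.3
142 5 x -5.0 -3.3 -1.0 y -3.1 5.5
148 7 x -4.0 -3.2 -2.0 y -6.2 5.1
154 5 x -6.0 -3.2 -2.0 y -4.9 6.0
160 8 x -4.0 -2.3 -0.0 y -5.5 3.8
166 7 x -4.0 -2.6 -1.0 y -6.2 5.7
172 10 x -6.0 -3.8 -2.0 y -4.8 5.9
bed y -11.450148081762826 13.978945306949514 x 15.679275305808138 103.52131317274034 55.073711068134855
```

Run:
```python
from h import *
for f in ['w1','top0']:
    im,d,P=load(f); X=cloud(d,P)
    R,o=frame((535,60.5),np.radians(71.0)); Y=(X-o)@R
    print(f)
    row=[]
    for x in range(-2,124,2 if f=='w1' else 3):
        k=(abs(Y[...,0]-x)<1.5)&(abs(Y[...,1])<12)&(Y[...,2]>40)&(Y[...,2]<66)
        row.append((x,int(k.sum()),float(np.median(Y[k][:,2]).round(1)) if k.any() else None))
    print(row)
    k=(abs(Y[...,2]-15)<3)&(abs(Y[...,1])<60)&(abs(Y[...,0])<125)
    print('board x',np.percentile(Y[k][:,0],[0.5,1,99,99.5]).round(1),'y',np.percentile(Y[k][:,1],[.5,1,99,99.5]).round(1))
    # bed y edges by x
    for x0 in (30,50,70,90):
        k=(abs(Y[...,2]-55)<3)&(abs(Y[...,1])<22)&(abs(Y[...,0]-x0)<8); print(x0,k.sum(),np.percentile(Y[k][:,1],[2,98]).round(1))
```

```text
w1
[(-2, 0, None), (0, 0, None), (2, 0, None), (4, 0, None), (6, 0, None), (8, 2, 58.1), (10, 7, 58.1), (12, 9, 58.7), (14, 10, 57.9), (16, 11, 54.9), (18, 11, 54.4), (20, 10, 54.4), (22, 10, 54.4), (24, 9, 54.4), (26, 9, 54.4), (28, 9, 54.4), (30, 9, 54.3), (32, 11, 54.4), (34, 11, 54.4), (36, 11, 54.1), (38, 10, 54.7), (40, 9, 54.6), (42, 9, 54.0), (44, 10, 54.6), (46, 10, 54.0), (48, 11, 58.1), (50, 11, 60.9), (52, 10, 61.1), (54, 9, 61.3), (56, 9, 61.3), (58, 9, 61.6), (60, 10, 61.6), (62, 10, 55.4), (64, 20, 54.3), (66, 26, 54.1), (68, 25, 54.2), (70, 25, 53.9), (72, 24, 54.4), (74, 24, 54.5), (76, 25, 54.6), (78, 25, 54.2), (80, 26, 54.4), (82, 25, 54.8), (84, 24, 54.7), (86, 26, 54.7), (88, 26, 54.7), (90, 23, 54.3), (92, 25, 54.0), (94, 30, 54.6), (96, 30, 58.1), (98, 25, 58.4), (100, 19, 58.1), (102, 1, 57.2), (104, 0, None), (106, 0, None), (108, 0, None), (110, 0, None), (112, 0, None), (114, 0, None), (116, 0, None), (118, 0, None), (120, 0, None), (122, 0, None)]
board x [-102.  -101.   109.1  109.9] y [-46.  -45.7  52.1  52.4]
30 80 [ 3.7 15.9]
50 50 [ 4.4 15.7]
70 150 [-9.  15.5]
90 138 [-8.8 15.7]
top0
[(-2, 0, None), (1, 0, None), (4, 0, None), (7, 0, None), (10, 3, 51.2), (13, 4, 60.2), (16, 3, 57.4), (19, 3, 55.4), (22, 4, 56.2), (25, 4, 53.9), (28, 3, 54.3), (31, 2, 52.9), (34, 6, 55.7), (37, 3, 53.7), (40, 3, 54.8), (43, 4, 56.4), (46, 5, 54.5), (49, 3, 55.6), (52, 3, 56.1), (55, 6, 57.9), (58, 3, 54.4), (61, 2, 59.4), (64, 3, 55.4), (67, 2, 55.2), (70, 3, 54.7), (73, 7, 55.7), (76, 6, 54.4), (79, 7, 53.5), (82, 8, 55.3), (85, 9, 54.7), (88, 7, 56.3), (91, 8, 55.8), (94, 9, 55.3), (97, 9, 57.6), (100, 7, 57.8), (103, 3, 55.5), (106, 0, None), (109, 0, None), (112, 0, None), (115, 0, None), (118, 0, None), (121, 0, None)]
board x [-101.3 -100.4  109.3  110.4] y [-48.7 -48.2  49.4  49.7]
30 20 [-11.1  13.4]
50 16 [-11.4  13.4]
70 22 [-11.3  13.2]
90 38 [-11.8  12.7]
```

```bash
cat >> h.py <<'E'
from scipy.spatial.transform import Rotation as Ro
YAW=np.radians(71.0); CR,CO=frame((530.2,52.65),YAW); S,C=np.sin(np.radians(40)),np.cos(np.radians(40))
OWN=CR@np.array([[C,0,-S],[0,1,0],[S,0,C]])      # own axes of handles, world
PIV=CO+CR@np.array([-45,0,75.])
own=lambda x,y,z: PIV+OWN@np.array([x,y,z],float)
clamp=lambda x,y,z: CO+CR@np.array([x,y,z],float)
def to(pos,tx,tz):
    s=manip.read_state(); R0=Ro.from_euler('xyz',s['eef_rot']); best=None
    for sg in (1,-1):
        z=sg*np.array(tz); R=Ro.from_matrix(np.stack([tx,np.cross(z,tx),z],1)); v=np.degrees((R*R0.inv()).as_rotvec())
        print('t',s['clock'],'sg',sg,'dpos',(np.array(pos)-s['eef_pos']).round(1),'rot',v.round(1),'|%.0f|'%np.linalg.norm(v))
    print('q',s['joints'].round(2),'F',s['wrist_force'].round(1),'gap',round(s['finger_gap'],1))
E
python3 - <<'E'
from h import *
print(OWN.round(3)); print('tail',own(0,0,152),'bed',clamp(65,0,55))
to(own(25,0,225),-OWN[:,2],OWN[:,0])
E
```

```text
[[ 0.249 -0.946 -0.209]
 [ 0.724  0.326 -0.608]
 [ 0.643  0.     0.766]]
tail [483.74021433 -82.27901492 191.43875535] bed [551.36193004 114.10870741  55.        ]
t 1.15 sg 1 dpos [ -26.2 -209.7 -131.7] rot [ 37.5 -15.4   6.2] |41|
t 1.15 sg -1 dpos [ -26.2 -209.7 -131.7] rot [  22.2   54.4 -163.6] |174|
q [ 0.13  0.15  1.32 -0.01  1.68 -1.  ] F [ 3.7 -2.8  2.9] gap 13.4
```

Call:
jog_arm --moves '[[[-5,-42,0,7.5,-3,1.2],[-5,-42,0,7.5,-3,1.2],[-5,-42,0,7.5,-3,1.2],[-5,-42,0,7.5,-3,1.2],[-5,-42,0,7.5,-3,1.2]]]' --gripper -1 --squeeze 20

```text
clock: 1.65
eef_pos: [476.3, -103.5, 396.3]
eef_rot: [-0.016, 0.866, 1.238]
wrist_force: [2.2, 0.3, 0.5]
finger_gap: 0.5
```

Run:
```python
from h import *
to(own(25,0,225),-OWN[:,2],OWN[:,0])
```

```text
t 1.65 sg 1 dpos [  -1.6   -5.  -132.8] rot [-0.2  0.7 -0.6] |1|
t 1.65 sg -1 dpos [  -1.6   -5.  -132.8] rot [ -37.7 -109.3  136.9] |179|
q [-0.62  0.11  1.49  0.68  1.73 -1.83] F [2.2 0.3 0.5] gap 0.5
```

Call:
jog_arm --moves '[[[0,-1,-34,0,0.5,-0.5],[0,-1,-34,0,0,0],[0,-1,-34,0,0,0],[0,-1,-30,0,0,0],[0,0,0,0,0,0]]]'

```text
clock: 2.15
eef_pos: [473.1, -117.6, 256.5]
eef_rot: [0.006, 0.862, 1.226]
wrist_force: [0.2, 0.8, 0.6]
finger_gap: 0.6
```

Run:
```python
from h import *
to(own(25,0,225),-OWN[:,2],OWN[:,0])
im,d,P=snap('wrist','w2'); X=cloud(d,P); O=(X-PIV)@OWN
for a in range(100,180,5):
    k=(abs(O[...,2]-a)<2.5)&(abs(O[...,1])<18)&(O[...,0]>-45)&(O[...,0]<30)&(d>0)
    if k.any(): print(a,k.sum(),'x',np.percentile(O[k][:,0],[2,25,50,75,98]).round(1),'y',np.percentile(O[k][:,1],[2,98]).round(1))
```

```text
t 2.15 sg 1 dpos [1.6 9.  6.9] rot [-0.6 -0.   1. ] |1|
t 2.15 sg -1 dpos [1.6 9.  6.9] rot [  38.4  109.3 -136.6] |179|
q [-0.65  0.21  1.7   0.67  1.5  -2.01] F [0.2 0.8 0.6] gap 0.6
100 45 x [-16.3 -11.4  -8.3   9.3  14.7] y [-7.2 10.9]
105 51 x [-15.7 -13.6 -10.1  -4.3  13.7] y [-6.6 10.9]
110 47 x [-16.1 -12.9  -9.6   7.1  15.4] y [-7.  10.8]
115 60 x [-16.3 -13.1  -9.4   6.9  14.5] y [-6.8 10.9]
120 88 x [-15.8 -11.6   0.3  15.1  16.1] y [-6.6 10.8]
125 68 x [-15.3 -12.9  -9.5   6.8  14.1] y [-7.2 10.7]
130 254 x [-14.8   7.5   9.9  11.9  14.3] y [-7.8 10.6]
135 149 x [-17.2 -16.  -14.8 -12.8   2.1] y [-8.6 10.7]
140 8 x [-2.2 -1.   0.1  1.   1.6] y [6.3 7. ]
145 11 x [-2.7 -1.3 -0.5  1.   1.8] y [5.5 7.4]
150 22 x [-2.3 -0.3  1.5  2.5  2.7] y [0.2 7.3]
155 21 x [-2.  -0.2  1.5  2.6  2.7] y [-4.7  7.1]
160 19 x [-2.5 -1.3  0.3  1.7  2.5] y [-1.4  7.3]
165 39 x [-2.7 -0.3  1.8  2.3  2.4] y [-4.6  7.1]
170 101 x [-2.5 -1.5 -0.3  1.   1.8] y [-4.9  6.5]
```

View pics/w2.png

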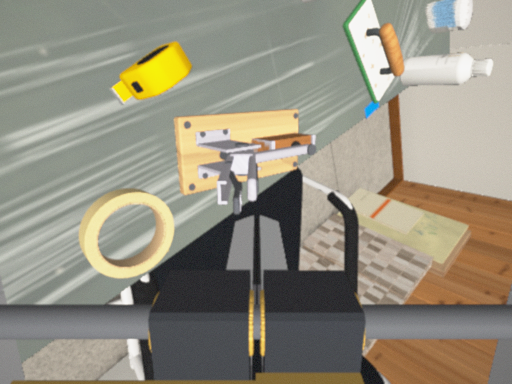

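Call:
jog_arm --moves '[[[2,9,7,-0.6,0,1],[5,14,-18,0,0,0],[5,14,-18,0,0,0],[3,8,-10,0,0,0],[0,0,0,0,0,0]]]'

```text
clock: 2.7
eef_pos: [492.3, -70.1, 229.0]
eef_rot: [-0.026, 0.876, 1.225]
wrist_force: [0.1, 0.4, -0.6]
finger_gap: 0.4
```

Run:
```python
from h import *
to(own(25,1,161),-OWN[:,2],OWN[:,0])
print((manip.read_state()['eef_pos']-PIV)@OWN)
```

```text
t 2.7 sg 1 dpos [ -5.2   0.7 -14.6] rot [ 0.5  0.8 -0.3] |1|
t 2.7 sg -1 dpos [ -5.2   0.7 -14.6] rot [ -38.2 -108.4  137.4] |179|
q [-0.54  0.22  1.75  0.69  1.38 -2.  ] F [ 0.1  0.4 -0.6] gap 0.4
[ 35.14174617  -4.12875553 171.56227033]
```

Call:
jog_arm --moves '[[[-5,1,-14,0,0.8,0],[0,0,0,0,0,0]]]'

```text
clock: 2.9
eef_pos: [487.5, -69.2, 216.2]
eef_rot: [-0.008, 0.882, 1.24]
wrist_force: [-0.8, 0.3, -0.3]
finger_gap: 0.7
```

Call:
jog_arm --moves '[[[-1.2,-3.6,-3.2,0,0,0],[-1.2,-3.6,-3.2,0,0,0],[0,0,0,0,0,0]]]'

```text
clock: 3.2
eef_pos: [485.0, -78.1, 210.2]
eef_rot: [-0.01, 0.882, 1.237]
wrist_force: [0.8, -0.2, -0.3]
finger_gap: 0.5
```

Run:
```python
from h import *
s=manip.read_state();print((s['eef_pos']-PIV)@OWN, s['wrist_force']@OWN)
```

```text
[ 15.40892911   0.18645882 163.5902888 ] [-0.16279681 -0.80333052 -0.29032638]
```

Near contact. Now the pull.

Call:
jog_arm --moves '[[[-1.2,-3.6,-3.2,0,0,0],[-1.2,-3.6,-3.2,0,0,0],[0,0,0,0,0,0]]]'

```text
clock: 3.5
eef_pos: [482.4, -86.3, 203.7]
eef_rot: [-0.011, 0.882, 1.236]
wrist_force: [-0.2, 0.6, 1.2]
finger_gap: 0.5
```

Call:
jog_arm --moves '[[[-1.2,-3.6,-3.2,0,0,0],[-1.2,-3.6,-3.2,0,0,0],[0,0,0,0,0,0]]]'

```text
clock: 3.8
eef_pos: [479.8, -94.4, 196.5]
eef_rot: [-0.011, 0.882, 1.236]
wrist_force: [0.1, -0.2, -0.6]
finger_gap: 0.3
```

```bash
cat > chk.py <<'E'
from h import *
import sys
s=manip.read_state();print((s['eef_pos']-PIV)@OWN, s['wrist_force']@OWN)
im,d,P=snap('wrist',sys.argv[1]); X=cloud(d,P); O=(X-PIV)@OWN; K=(X-CO)@CR
for a in range(100,180,10):
    k=(abs(O[...,2]-a)<5)&(abs(O[...,1])<14)&(O[...,0]>-60)&(O[...,0]<30)&(d>0)
    if k.any(): print(a,k.sum(),'x',np.percentile(O[k][:,0],[2,25,50,75,98]).round(1))
for x0,x1 in((-40,20),(30,70)):
    k=(K[...,0]>x0)&(K[...,0]<x1)&(abs(K[...,1])<10)&(K[...,2]<240); print('max z clamp x',x0,x1,np.percentile(K[k][:,2],[50,90,99]).round(0) if k.any() else None)
E
python3 chk.py w3
```

```text
[ -6.50004936  -0.18016731 164.02871356] [-0.50178515 -0.11043388 -0.34727296]
100 190 x [-35.4 -32.1 -27.4   6.7  15.1]
110 195 x [-36.9 -34.5 -28.7   7.2  15.2]
120 278 x [-38.7 -32.9 -27.2   7.4  15.6]
130 585 x [-41.5 -34.    7.5  10.8  14. ]
140 168 x [-36.9 -33.9 -33.1 -32.2 -30.9]
150 391 x [-39.5 -36.  -33.8  -7.1   2.7]
160 674 x [-44.1 -40.1 -37.3  -7.5   4.3]
170 409 x [-42.5 -14.   -7.5  -0.8   5.2]
max z clamp x -40 20 [164. 187. 191.]
max z clamp x 30 70 [55. 56. 56.]
```

Call:
jog_arm --moves '[[[-5,-14,17,0,0,0],[-5,-14,17,0,0,0],[-4,-12,17,0,0,0],[0,-20,30,0,0,0],[0,-30,20,0,0,0]]]'

```text
clock: 4.35
eef_pos: [464.1, -183.6, 299.4]
eef_rot: [-0.003, 0.881, 1.246]
wrist_force: [-0.1, -0.3, -0.1]
finger_gap: 0.5
```

Run:
```python
from h import *
a=np.radians(17.07)
to([488,-288,200],[0,0,-1],[-np.sin(a),np.cos(a),0])
im,d,P=load('w3');X=cloud(d,P);K=(X-CO)@CR
r=[]
for x in range(14,116,3):
    k=(abs(K[...,0]-x)<1.5)&(abs(K[...,1])<9)&(K[...,2]>45)&(K[...,2]<66); r.append((x,int(k.sum()),float(np.median(K[k][:,2]).round(1)) if k.any() else None))
print(r)
```

```text
t 4.35 sg 1 dpos [  23.9 -104.4  -99.4] rot [-40.1   0.6  34.1] |53|
t 4.35 sg -1 dpos [  23.9 -104.4  -99.4] rot [   0.8   51.7 -137.2] |147|
q [-0.75  0.25  1.55  0.62  1.66 -2.04] F [-0.1 -0.3 -0.1] gap 0.5
[(14, 0, None), (17, 125, 52.8), (20, 33, 59.0), (23, 11, 58.9), (26, 3, 55.5), (29, 25, 54.7), (32, 26, 54.9), (35, 17, 54.6), (38, 27, 54.7), (41, 22, 54.9), (44, 21, 54.7), (47, 27, 54.7), (50, 22, 54.7), (53, 21, 54.7), (56, 21, 54.9), (59, 23, 55.0), (62, 19, 54.9), (65, 22, 54.7), (68, 20, 54.5), (71, 21, 54.7), (74, 19, 54.8), (77, 21, 54.8), (80, 16, 54.5), (83, 24, 54.9), (86, 17, 54.9), (89, 17, 55.0), (92, 22, 55.0), (95, 15, 55.0), (98, 19, 55.0), (101, 20, 54.8), (104, 45, 57.7), (107, 17, 59.0), (110, 2, 58.0), (113, 0, None)]
```

Call:
jog_arm --moves '[[[5,-21,-6,-6.5,0,5.4],[5,-21,-6,-6.5,0,5.4],[5,-21,-6,-6.5,0,5.4],[5,-21,-6,-6.5,0,5.4],[5,-20,-6,-6.5,0,5.4]]]' --gripper 0.28

```text
clock: 4.85
eef_pos: [489.9, -295.5, 272.5]
eef_rot: [-0.388, 1.446, 1.367]
wrist_force: [-0.7, 0.5, 0.2]
finger_gap: 37.4
```

Call:
jog_arm --moves '[[[0,0,-30,-6.5,0,5.4],[0,0,-35,0,0,0],[0,0,0,0,0,0]]]'

```text
clock: 5.15
eef_pos: [491.1, -296.0, 206.3]
eef_rot: [-1.647, 1.55, 0.211]
wrist_force: [0.5, -0.2, -0.4]
finger_gap: 59.1
```

Run:
```python
from h import *
a=np.radians(17.07)
im,d,P=snap('wrist','w4'); X=cloud(d,P)
b=im.astype(int); m=(abs(X[...,2]-6)<3)&(abs(X[...,0]-488)<60)&(abs(X[...,1]+288)<40)&(d>0)&(X[...,2]>3.5)
n,l,st,c=cv2.connectedComponentsWithStats(m.astype(np.uint8)); k=1+st[1:,4].argmax(); q=X[l==k]
print(st[k],cv2.minAreaRect(q[:,:2].astype(np.float32)),np.median(q[:,2]))
to([488,-288,150],[0,0,-1],[-np.sin(a),np.cos(a),0])
```

```text
[ 250  128   29   63 1738] ((486.48712158203125, -288.55755615234375), (72.6547622680664, 31.588659286499023), 18.094608306884766) 5.979465517188757
t 5.2 sg 1 dpos [ -3.9   8.5 -59.1] rot [-0.1  1.3  0.6] |1|
t 5.2 sg -1 dpos [ -3.9   8.5 -59.1] rot [   2.1    0.2 -179.4] |179|
q [-0.61  0.36  1.48  0.02  1.28 -2.48] F [-0.   0.6  0.9] gap 59.6
```

View pics/w4.png

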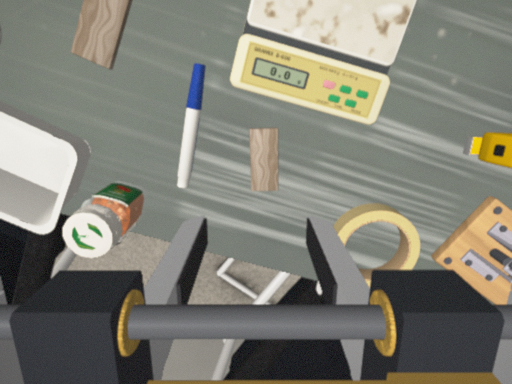

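Call:
jog_arm --moves '[[[-1,2,0,0,0,-8.58],[-1,2,0,0,0,-8.58],[-1,2,0,0,0,-8.58],[0,1,0,0,0,-8.58],[0,0,0,0,0,-8.58]]]'

```text
clock: 5.7
eef_pos: [490.8, -291.7, 220.0]
eef_rot: [-1.738, 1.538, -0.637]
wrist_force: [-0.1, -0.3, 0.2]
finger_gap: 60.0
```

Call:
jog_arm --moves '[[[0,0,0,0,0,-8.58],[0,0,0,0,0,-8.58],[0,0,0,0,0,-8.58],[0,0,0,0,0,-8.58],[0,0,0,0,0,-8.58]]]'

```text
clock: 6.2
eef_pos: [492.8, -294.3, 232.5]
eef_rot: [-1.56, 1.529, -1.209]
wrist_force: [-0.7, -0.0, 0.3]
finger_gap: 60.0
```

Call:
jog_arm --moves '[[[0,0,0,0,0,-8.58],[0,0,0,0,0,-8.58],[0,0,0,0,0,-8.58],[0,0,0,0,0,-8.58],[0,0,0,0,0,-8.58]]]'

```text
clock: 6.7
eef_pos: [494.6, -296.7, 245.0]
eef_rot: [-1.325, 1.524, -1.725]
wrist_force: [0.2, 0.6, -0.5]
finger_gap: 60.2
```

Call:
jog_arm --moves '[[[0,0,-10,0,0,-8.58],[0,0,-10,0,0,-8.58],[0,0,-10,0,0,-8.58],[0,0,-10,0,0,-8.58],[0,0,-10,0,0,-8.58]]]'

```text
clock: 7.2
eef_pos: [497.1, -299.6, 207.3]
eef_rot: [-1.025, 1.523, -2.174]
wrist_force: [-0.8, -0.1, 0.3]
finger_gap: 60.0
```

Run:
```python
from h import *
a=np.radians(17.6)
to([487.2,-288.3,40],[0,0,-1],[-np.sin(a),np.cos(a),0])
```

```text
t 7.2 sg 1 dpos [  -9.9   11.3 -167.3] rot [  2.5   3.3 173.4] |173|
t 7.2 sg -1 dpos [  -9.9   11.3 -167.3] rot [ 2.2 -1.7 -6.5] |7|
q [-0.58  0.38  1.45 -0.05  1.31  0.58] F [-0.8 -0.1  0.3] gap 60.0
```

Call:
jog_arm --moves '[[[-3,4,-32,1.1,-0.9,-3.3],[-3,4,-32,1.1,-0.9,-3.3],[-3,3,-32,0,0,0],[0,0,-32,0,0,0],[0,0,0,0,0,0]]]'

```text
clock: 7.7
eef_pos: [491.2, -291.9, 86.1]
eef_rot: [1.078, 1.556, -0.204]
wrist_force: [-0.2, 0.7, -0.7]
finger_gap: 60.1
```

Run:
```python
from h import *
a=np.radians(17.6)
to([487.2,-288.3,21.5],[0,0,-1],[-np.sin(a),np.cos(a),0])
```

```text
t 7.7 sg 1 dpos [ -4.    3.6 -64.6] rot [   1.3   -0.3 -178.9] |179|
t 7.7 sg -1 dpos [ -4.    3.6 -64.6] rot [0.2 0.8 1.1] |1|
q [-0.6   0.49  1.6   0.01  1.04  0.68] F [-0.2  0.7 -0.7] gap 60.1
```

Call:
jog_arm --moves '[[[-3,2.5,-25,0.2,0.8,1.1],[-1,1,-22,0,0,0],[0,0,-10,0,0,0],[0,0,0,0,0,0]]]'

```text
clock: 8.1
eef_pos: [491.9, -292.2, 38.2]
eef_rot: [0.797, 1.559, -0.468]
wrist_force: [0.8, -0.8, 1.0]
finger_gap: 59.9
```

Run:
```python
from h import *
a=np.radians(17.6)
to([487.2,-288.3,21.5],[0,0,-1],[-np.sin(a),np.cos(a),0])
```

```text
t 8.1 sg 1 dpos [ -4.7   3.9 -16.7] rot [   0.9   -0.5 -179.9] |180|
t 8.1 sg -1 dpos [ -4.7   3.9 -16.7] rot [0.3 0.6 0.1] |1|
q [-0.6   0.56  1.62  0.    0.95  0.66] F [ 0.8 -0.8  1. ] gap 59.9
```

Call:
jog_arm --moves '[[[-4,3.5,-9,0.2,0.4,0],[-2,2,-9,0.2,0.4,0],[-0.5,0.5,-3,0,0,0]]]'

```text
clock: 8.4
eef_pos: [486.9, -287.3, 20.3]
eef_rot: [-0.332, 1.57, -1.598]
wrist_force: [-0.3, -0.1, 0.5]
finger_gap: 60.2
```

Run:
```python
from h import *
a=np.radians(17.6)
to([487.2,-288.3,21.5],[0,0,-1],[-np.sin(a),np.cos(a),0])
```

```text
t 8.4 sg 1 dpos [ 0.3 -1.   1.2] rot [-0.000e+00 -1.000e-01 -1.799e+02] |180|
t 8.4 sg -1 dpos [ 0.3 -1.   1.2] rot [ 0.  -0.   0.1] |0|
q [-0.6   0.58  1.64 -0.    0.92  0.67] F [-0.3 -0.1  0.5] gap 60.2
```

Grip, then lift.

Call:
jog_arm --moves '[[[0,0,0,0,0,0],[0,0,0,0,0,0],[0,0,0,0,0,0],[0,0,0,0,0,0],[0,0,0,0,0,0]]]' --gripper -1 --squeeze 20

```text
clock: 8.9
eef_pos: [487.2, -287.4, 20.9]
eef_rot: [0.131, 1.57, -1.134]
wrist_force: [0.4, -0.3, 0.1]
finger_gap: 31.2
```

Call:
jog_arm --moves '[[[0,0,30,0,0,0],[0,0,40,0,0,0],[0,0,40,0,0,0],[0,0,40,0,0,0],[0,0,40,0,0,0]]]'

```text
clock: 9.4
eef_pos: [483.8, -285.2, 212.0]
eef_rot: [-2.413, 1.561, 2.605]
wrist_force: [-0.3, -0.4, 0.0]
finger_gap: 31.1
```

Run:
```python
from h import *
to(clamp(65,0,200),[0,0,-1],CR[:,1])
```

```text
t 9.4 sg 1 dpos [ 67.5 399.4 -12. ] rot [-7.000e-01  1.000e-01 -1.265e+02] |127|
t 9.4 sg -1 dpos [ 67.5 399.4 -12. ] rot [-0.  -0.6 53.5] |53|
q [-0.6   0.34  1.5  -0.    1.31  0.67] F [-0.3 -0.4  0. ] gap 31.1
```

Call:
jog_arm --moves '[[[2,0,45,0,0,5.3],[2,10,40,0,0,5.3],[7,38,20,0,0,5.3],[7,42,0,0,0,5.3],[7,42,0,0,0,5.3]]]'

```text
clock: 9.9
eef_pos: [508.2, -153.3, 328.2]
eef_rot: [-0.977, 1.567, -1.771]
wrist_force: [0.8, -0.5, 0.3]
finger_gap: 31.3
```

Call:
jog_arm --moves '[[[8,48,0,0,0,5.3],[8,48,0,0,0,5.3],[8,48,0,0,0,5.3],[8,48,0,0,0,5.3],[8,48,0,0,0,5.3]]]'

```text
clock: 10.4
eef_pos: [547.3, 94.2, 329.9]
eef_rot: [-0.333, 1.566, -0.647]
wrist_force: [1.3, -0.0, -0.1]
finger_gap: 31.5
```

Run:
```python
from h import *
to(clamp(65,0,200),[0,0,-1],CR[:,1])
```

```text
t 10.4 sg 1 dpos [   4.1   19.9 -129.9] rot [ -0.4   0.3 179. ] |179|
t 10.4 sg -1 dpos [   4.1   19.9 -129.9] rot [ 0.2  0.2 -1. ] |1|
q [ 0.11  0.25  1.34 -0.    1.55  0.42] F [ 1.3 -0.  -0.1] gap 31.5
```

Call:
jog_arm --moves '[[[2,12,-20,0,0,-1],[1,8,-40,0,0,0],[0,0,-45,0,0,0],[0,0,-45,0,0,0],[0,0,-28,0,0,0]]]'

```text
clock: 10.9
eef_pos: [550.4, 122.4, 150.4]
eef_rot: [0.257, 1.557, -0.062]
wrist_force: [0.9, -0.3, -0.1]
finger_gap: 31.4
```

Run:
```python
from h import *
to(clamp(65,0,150),[0,0,-1],CR[:,1])
s=manip.read_state(); T=s['eef_pos']
im,d,P=snap('wrist','w5'); X=cloud(d,P);K=(X-CO)@CR
print('tcp clamp',(T-CO)@CR,'cam',(w(P,0,0,0.)-CO)@CR)
m=(abs(K[...,2]-(T[2]-12))<8)&(abs(K[...,0]-65)<50)&(abs(K[...,1])<35)&(d>0)
q=K[m]; print('tile',m.sum(),np.percentile(q,[1,50,99],axis=0).round(1))
m=(abs(K[...,2]-55)<2.5)&(K[...,0]>10)&(K[...,0]<120)&(abs(K[...,1])<25)&(d>0)
print('bed',m.sum(),np.percentile(K[m],[1,50,99],axis=0).round(1) if m.any() else '')
```

```text
t 10.9 sg 1 dpos [ 0.9 -8.2 -0.4] rot [-1.200e+00  1.000e-01  1.793e+02] |179|
t 10.9 sg -1 dpos [ 0.9 -8.2 -0.4] rot [ 0.1  0.8 -0.7] |1|
q [ 0.16  0.39  1.57 -0.    1.16  0.48] F [ 0.9 -0.3 -0.1] gap 31.4
tcp clamp [ 72.49858592   3.54885751 150.44465121] cam [150.06686943   6.36199637 310.42018655]
tile 6626 [[ 37.5 -18.3 132.7]
 [ 77.5   3.1 135.5]
 [108.1  25.  144.8]]
bed 522 [[ 91.3 -12.5  52.9]
 [ 98.    0.4  54.5]
 [109.5  13.3  57.4]]
```

View pics/w5.png

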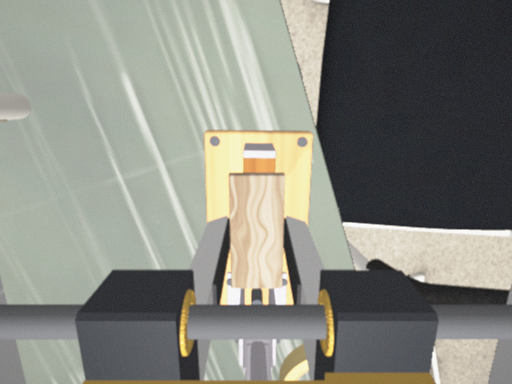

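Run:
```python
from h import *
im,d,P=load('w5');X=cloud(d,P);K=(X-CO)@CR
for x in range(88,118,2):
    k=(abs(K[...,0]-x)<1)&(abs(K[...,1])<9)&(K[...,2]>45)&(K[...,2]<66); print((x,int(k.sum()),float(np.median(K[k][:,2]).round(1)) if k.any() else None),end=' ')
m=(abs(K[...,2]-135)<1.5)&(abs(K[...,1]-3)<25)&(d>0)
n,l,st,c=cv2.connectedComponentsWithStats(m.astype(np.uint8)); k=1+st[1:,4].argmax(); q=K[l==k]
print('\n',cv2.minAreaRect(q[:,:2].astype(np.float32)))
to(clamp(65,0.3,100),[0,0,-1],CR[:,1])
```

```text
(88, 0, None) (90, 0, None) (92, 48, 54.5) (94, 60, 54.4) (96, 44, 54.5) (98, 60, 54.6) (100, 48, 54.6) (102, 44, 54.4) (104, 45, 58.2) (106, 67, 58.3) (108, 50, 58.3) (110, 67, 54.1) (112, 0, None) (114, 0, None) (116, 0, None) 
 ((72.20603942871094, 4.723143577575684), (72.19752502441406, 38.934722900390625), 1.1072120666503906)
t 10.95 sg 1 dpos [  2.   -7.9 -46.6] rot [ -0.7   0.2 179.3] |179|
t 10.95 sg -1 dpos [  2.   -7.9 -46.6] rot [ 0.1  0.5 -0.7] |1|
q [ 0.15  0.4   1.58 -0.    1.16  0.48] F [-0.7 -0.2 -4.7] gap 31.1
```

Call:
jog_arm --moves '[[[1,-6,-20,0,0.4,-0.7],[1,-3,-25,0,0,0],[0,0,-8,0,0,0]]]'

```text
clock: 11.25
eef_pos: [551.6, 113.0, 94.0]
eef_rot: [-0.338, 1.568, -0.669]
wrist_force: [0.5, -0.1, 0.5]
finger_gap: 31.4
```

Run:
```python
from h import *
to(clamp(64,0.3,76),[0,0,-1],CR[:,1])
print((manip.read_state()['eef_pos']-CO)@CR)
```

```text
t 11.25 sg 1 dpos [ -0.9   0.3 -18. ] rot [ 2.0e-01 -1.0e-01 -1.8e+02] |180|
t 11.25 sg -1 dpos [ -0.9   0.3 -18. ] rot [0.1 0.1 0. ] |0|
q [ 0.14  0.47  1.61 -0.    1.06  0.47] F [ 0.5 -0.1  0.5] gap 31.4
[64.02029791 -0.59831915 93.97821796]
```

Call:
jog_arm --moves '[[[-0.9,0.3,-9,0,0,0],[-0.5,0,-8,0,0,0],[0,0,-2,0,0,0]]]'

```text
clock: 11.55
eef_pos: [551.2, 113.7, 76.3]
eef_rot: [0.089, 1.566, -0.243]
wrist_force: [-0.2, -0.6, -0.5]
finger_gap: 31.2
```

Run:
```python
from h import *
to(clamp(64,0.3,76),[0,0,-1],CR[:,1])
print((manip.read_state()['eef_pos']-CO)@CR)
```

```text
t 11.55 sg 1 dpos [-0.4 -0.4 -0.3] rot [ 4.0e-01 -1.0e-01 -1.8e+02] |180|
t 11.55 sg -1 dpos [-0.4 -0.4 -0.3] rot [0.1 0.3 0. ] |0|
q [ 0.14  0.49  1.63 -0.    1.02  0.47] F [-0.2 -0.6 -0.5] gap 31.2
[6.45178922e+01 4.23658861e-02 7.62715570e+01]
```

Call:
jog_arm --moves '[[[-0.3,-0.3,-1,0,0,0],[0,0,-1,0,0,0]]]'

```text
clock: 11.75
eef_pos: [551.3, 113.6, 75.7]
eef_rot: [0.165, 1.565, -0.166]
wrist_force: [-5.6, -2.2, 10.9]
finger_gap: 31.0
```

Call:
jog_arm --moves '[[[0,0,-0.5,0,0,0],[0,0,-0.5,0,0,0]]]'

```text
clock: 11.95
eef_pos: [551.8, 113.7, 75.9]
eef_rot: [0.235, 1.563, -0.097]
wrist_force: [-0.3, 0.3, 0.2]
finger_gap: 31.4
```

Call:
jog_arm --moves '[[[0,0,-0.5,0,0,0],[0,0,0,0,0,0],[0,0,0,0,0,0],[0,0,0,0,0,0]]]' --gripper 0.15

```text
clock: 12.35
eef_pos: [552.1, 113.8, 75.9]
eef_rot: [0.261, 1.562, -0.07]
wrist_force: [0.7, -0.6, -0.5]
finger_gap: 54.1
```

Call:
jog_arm --moves '[[[0,0,20,0,0,0],[0,0,40,0,0,0],[0,0,45,0,0,0],[0,0,45,0,0,0],[0,0,45,0,0,0]]]'

```text
clock: 12.85
eef_pos: [548.0, 113.2, 270.8]
eef_rot: [-2.326, 1.566, -2.658]
wrist_force: [0.7, 0.2, -0.1]
finger_gap: 54.0
```

Run:
```python
from h import *
im,d,P=snap('wrist','w6'); X=cloud(d,P);K=(X-CO)@CR
m=(abs(K[...,2]-61)<1.7)&(abs(K[...,1])<25)&(K[...,0]>15)&(K[...,0]<115)&(d>0)
n,l,st,c=cv2.connectedComponentsWithStats(m.astype(np.uint8)); k=1+st[1:,4].argmax(); q=K[l==k]
print(st[k],cv2.minAreaRect(q[:,:2].astype(np.float32)),np.percentile(q[:,2],[5,50,95]))
print(np.percentile(q,[1,99],axis=0))
cv2.imwrite('pics/w6c.png',cv2.resize(im[60:320,120:400],None,fx=2,fy=2))
# stops + board in this view
for x in list(range(18,32,1))+list(range(96,114)):
    k=(abs(K[...,0]-x)<.7)&(abs(K[...,1])<10)&(K[...,2]>45)&(K[...,2]<66); print((x,int(k.sum()),float(np.median(K[k][:,2]).round(1)) if k.any() else None),end=' ')
k=(abs(K[...,2]-58.5)<1.2)&(K[...,0]>104)&(K[...,0]<112)&(abs(K[...,1])<25);print('stop y',np.percentile(K[k][:,1],[1,99]) if k.any() else '')
```

```text
[ 247  131   28   61 1605] ((65.15679931640625, -1.183380126953125), (31.05967140197754, 71.32097625732422), 89.68575286865234) [59.70832609 60.87002811 62.03154157]
[[ 29.91093535 -16.39550042  59.40997331]
 [ 99.7342066   14.39654378  62.42680911]]
(18, 1, 57.2) (19, 17, 58.1) (20, 16, 58.2) (21, 17, 58.6) (22, 25, 58.1) (23, 31, 57.2) (24, 34, 55.8) (25, 18, 54.8) (26, 22, 54.4) (27, 14, 54.4) (28, 0, None) (29, 1, 60.2) (30, 17, 60.9) (31, 17, 61.1) (96, 22, 61.5) (97, 35, 61.2) (98, 32, 60.8) (99, 29, 60.5) (100, 32, 59.6) (101, 36, 56.7) (102, 27, 54.6) (103, 17, 54.6) (104, 18, 58.2) (105, 18, 58.1) (106, 18, 58.7) (107, 24, 58.6) (108, 34, 58.5) (109, 45, 57.9) (110, 28, 57.1) (111, 0, None) (112, 0, None) (113, 0, None) stop y [-12.08368911  12.91878254]
```

View pics/w6c.png

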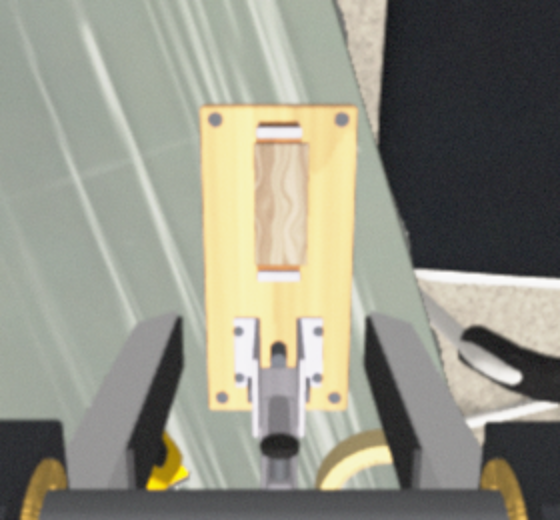

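The tile lies flat between the stops, in the crop at (282,205) with the stops centred on x=279. It sits about 1.7 mm off sideways, so I'll regrip gently to centre it.

Call:
jog_arm --moves '[[[0,0,-45,0,0,0],[0,0,-45,0,0,0],[0,0,-45,0,0,0],[0,0,-38,0,0,0]]]'

```text
clock: 13.3
eef_pos: [552.9, 114.0, 110.5]
eef_rot: [0.406, 1.544, 0.074]
wrist_force: [0.6, 0.2, -0.5]
finger_gap: 54.4
```

Run:
```python
from h import *
to(clamp(64,0.8,76.5),[0,0,-1],CR[:,1])
```

```text
t 13.3 sg 1 dpos [ -2.6  -0.5 -34. ] rot [ -2.4  -0.2 180. ] |180|
t 13.3 sg -1 dpos [ -2.6  -0.5 -34. ] rot [-0.1  1.5 -0. ] |2|
q [ 0.14  0.44  1.62 -0.    1.06  0.47] F [ 0.6  0.2 -0.5] gap 54.4
```

Call:
jog_arm --moves '[[[-2.6,-0.5,-17,0,1.3,0],[-1.5,-0.4,-14,0,0.3,0],[-0.5,0,-4,0,0,0]]]'

```text
clock: 13.6
eef_pos: [546.4, 112.7, 70.5]
eef_rot: [-2.929, 1.561, 3.022]
wrist_force: [0.8, 0.0, 1.3]
finger_gap: 54.0
```

Run:
```python
from h import *
to(clamp(64,0.8,76.5),[0,0,-1],CR[:,1])
```

```text
t 13.6 sg 1 dpos [3.9 0.7 6. ] rot [ 9.0e-01 -1.0e-01  1.8e+02] |180|
t 13.6 sg -1 dpos [3.9 0.7 6. ] rot [-0.1 -0.6 -0. ] |1|
q [0.14 0.5  1.64 0.   1.02 0.47] F [0.8 0.  1.3] gap 54.0
```

Call:
jog_arm --moves '[[[3,0.5,4.5,0,-0.4,0],[0.5,0,0.5,0,0,0],[0,0,0,0,0,0]]]'

```text
clock: 13.9
eef_pos: [552.0, 113.5, 79.0]
eef_rot: [0.979, 1.568, 0.647]
wrist_force: [-0.5, -0.4, 0.9]
finger_gap: 54.4
```

Run:
```python
from h import *
to(clamp(64,0.8,76.5),[0,0,-1],CR[:,1])
```

```text
t 13.9 sg 1 dpos [-1.7 -0.1 -2.5] rot [ -0.2  -0.2 180. ] |180|
t 13.9 sg -1 dpos [-1.7 -0.1 -2.5] rot [-0.1  0.1 -0. ] |0|
q [0.14 0.49 1.62 0.   1.03 0.47] F [-0.5 -0.4  0.9] gap 54.4
```

Call:
jog_arm --moves '[[[-1.5,0,-2.3,0,0,0],[-0.3,0,-0.3,0,0,0],[0,0,0,0,0,0],[0,0,0,0,0,0]]]' --gripper -1 --squeeze 8

```text
clock: 14.3
eef_pos: [550.8, 113.7, 78.3]
eef_rot: [0.706, 1.565, 0.375]
wrist_force: [-0.7, 0.5, -0.8]
finger_gap: 31.4
```

Run:
```python
from h import *
to(clamp(64,0.8,76),[0,0,-1],CR[:,1])
```

```text
t 14.3 sg 1 dpos [-0.6 -0.3 -2.3] rot [ -0.5  -0.2 180. ] |180|
t 14.3 sg -1 dpos [-0.6 -0.3 -2.3] rot [-0.1  0.3 -0. ] |0|
q [0.14 0.49 1.63 0.   1.02 0.47] F [-0.7  0.5 -0.8] gap 31.4
```

Call:
jog_arm --moves '[[[-1,-0.3,-1,0,0,0],[-0.3,0,-0.5,0,0,0]]]'

```text
clock: 14.5
eef_pos: [550.7, 113.7, 78.2]
eef_rot: [0.64, 1.561, 0.308]
wrist_force: [-2.1, -0.9, 4.1]
finger_gap: 31.1
```

Call:
jog_arm --moves '[[[-0.2,0,0,0,0,0],[-0.2,0,0,0,0,0],[-0.2,0,0,0,0,0]]]' --gripper 0.15

```text
clock: 14.8
eef_pos: [549.8, 113.6, 77.9]
eef_rot: [0.652, 1.561, 0.321]
wrist_force: [-0.7, -1.1, 0.0]
finger_gap: 51.9
```

Call:
jog_arm --moves '[[[0,0,15,0,0,0],[0,0,40,0,0,0],[0,0,45,0,0,0],[0,0,45,0,0,0],[0,0,45,0,0,0]]]'

```text
clock: 15.3
eef_pos: [545.3, 112.9, 266.7]
eef_rot: [-2.94, 1.565, 3.011]
wrist_force: [0.3, 0.4, -0.2]
finger_gap: 53.9
```

```bash
cat > tile.py <<'E'
from h import *
import sys
im,d,P=snap('wrist',sys.argv[1]); X=cloud(d,P);K=(X-CO)@CR
m=(abs(K[...,2]-61)<1.7)&(abs(K[...,1])<25)&(K[...,0]>15)&(K[...,0]<115)&(d>0)
n,l,st,c=cv2.connectedComponentsWithStats(m.astype(np.uint8)); k=1+st[1:,4].argmax(); q=K[l==k]
print(st[k],cv2.minAreaRect(q[:,:2].astype(np.float32)),np.percentile(q[:,2],[5,50,95]))
k=(abs(K[...,2]-58.5)<1.2)&(K[...,0]>104)&(K[...,0]<112)&(abs(K[...,1])<25);print('stop y',np.percentile(K[k][:,1],[1,99]) if k.any() else '')
E
python3 tile.py w7; python3 -c "
from h import *
to(own(-5,0,260),-OWN[:,2],OWN[:,0])"
```

```text
[ 248  131   29   62 1629] ((64.73030090332031, 0.09523868560791016), (31.63844871520996, 71.94161224365234), 89.97907257080078) [59.69247878 60.90470264 62.08320584]
stop y [-12.26719257  12.48226738]
t 15.35 sg 1 dpos [ -87.2 -264.7   -4. ] rot [ 19.1 -39.7  86. ] |97|
t 15.35 sg -1 dpos [ -87.2 -264.7   -4. ] rot [ 39.9  19.7 -85.9] |97|
q [0.14 0.28 1.42 0.   1.43 0.47] F [-0.6 -0.5  7.3] gap 54.0
```

Call:
jog_arm --moves '[[[0,0,45,0,0,0],[-4,-5,45,3.3,1.64,-7.1],[-8,-25,30,3.3,1.64,-7.1],[-8,-30,0,3.3,1.64,-7.1],[-8,-30,0,3.3,1.64,-7.1]]]' --gripper 1

```text
clock: 15.85
eef_pos: [517.4, 24.7, 396.3]
eef_rot: [2.582, 1.309, 1.745]
wrist_force: [0.7, -0.2, -0.2]
finger_gap: 90.5
```

Call:
jog_arm --moves '[[[-8,-30,0,3.3,1.64,-7.1],[-8,-30,0,3.3,1.64,-7.1],[-8,-30,0,3.3,1.64,-7.1],[-8,-30,0,3.3,1.64,-7.1],[-8,-30,0,3.3,1.64,-7.1]]]'

```text
clock: 16.35
eef_pos: [475.4, -131.1, 395.6]
eef_rot: [2.936, 1.008, 1.421]
wrist_force: [1.1, 0.1, 0.4]
finger_gap: 94.0
```

```bash
python3 -c "
from h import *
to(own(-15,0,260),-OWN[:,2],OWN[:,0])"
```

```text
t 16.35 sg 1 dpos [ -18.   -27.7 -131. ] rot [-21.6 -92.7 128.4] |160|
t 16.35 sg -1 dpos [ -18.   -27.7 -131. ] rot [  9.2   4.9 -19.9] |22|
q [-0.59  0.18  1.36  0.52  1.82  0.99] F [1.1 0.1 0.4] gap 94.0
```

Call:
jog_arm --moves '[[[-6,-9,-20,3.1,1.6,-6.6],[-6,-9,-35,3.1,1.6,-6.6],[-6,-9,-40,3,1.6,-6.6],[0,0,-32,0,0,0],[0,0,0,0,0,0]]]'

```text
clock: 16.85
eef_pos: [454.4, -163.5, 262.6]
eef_rot: [-3.131, 0.866, 1.22]
wrist_force: [0.2, 0.1, 0.3]
finger_gap: 94.0
```

```bash
python3 -c "
from h import *
to(own(-15,0,225),-OWN[:,2],OWN[:,0])"
python3 chk.py w8
```

```text
t 16.85 sg 1 dpos [ 10.3  26.  -24.9] rot [  38.5  108.6 -136.4] |179|
t 16.85 sg -1 dpos [ 10.3  26.  -24.9] rot [-0.5 -0.3  1.6] |2|
q [-0.74  0.23  1.66  0.64  1.57  1.08] F [0.2 0.1 0.3] gap 94.0
[-20.38995319   1.27160509 261.99262034] [ 0.32632786 -0.13511773  0.11718578]
100 62 x [-35.4 -31.6 -26.3   6.4  13.1]
110 71 x [-37.1 -32.3 -28.2   6.5  12.9]
120 111 x [-39.5 -32.9 -27.1   7.   15.6]
130 265 x [-42.7 -32.4   7.7  10.6  13.6]
140 54 x [-37.4 -34.7 -33.9 -33.1 -32.2]
150 68 x [-40.9 -37.8 -36.9 -36.2 -35.3]
160 142 x [-45.5 -43.7 -41.6 -39.8 -38.4]
170 7 x [-44.5 -44.1 -42.8 -42.4 -42. ]
max z clamp x -40 20 [161. 190. 192.]
max z clamp x 30 70 [61. 62. 62.]
```

View pics/w8.png

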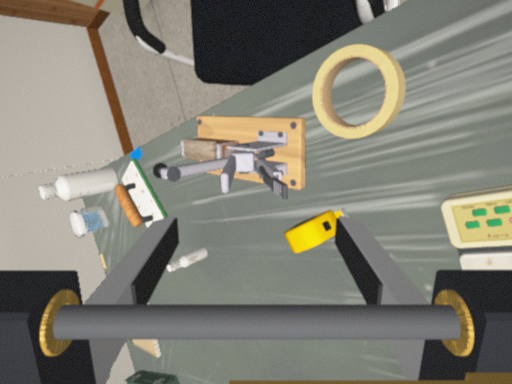

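Call:
jog_arm --moves '[[[2,6,4,-0.5,-0.3,1.6],[7,18,-24,0,0,0],[7,18,-24,0,0,0],[0,0,0,0,0,0]]]'

```text
clock: 17.3
eef_pos: [474.7, -120.3, 228.1]
eef_rot: [3.114, 0.878, 1.228]
wrist_force: [0.1, -0.1, 0.2]
finger_gap: 93.6
```

```bash
python3 -c "
from h import *
to(own(-15,0,118),-OWN[:,2],OWN[:,0])
print((manip.read_state()['eef_pos']-PIV)@OWN)"
```

```text
t 17.3 sg 1 dpos [ 12.4  47.8 -72.3] rot [ -37.9 -108.1  137.4] |179|
t 17.3 sg -1 dpos [ 12.4  47.8 -72.3] rot [ 0.7  0.9 -0.6] |1|
q [-0.65  0.24  1.72  0.66  1.45  1.06] F [ 0.1 -0.1  0.2] gap 93.6
[ -6.20435319  -3.85459575 205.06017892]
```

Call:
jog_arm --moves '[[[-5,-4,-6,0.6,0.9,-0.5],[4,12,-16,0,0,0],[4,12,-16,0,0,0],[0,0,0,0,0,0]]]'

```text
clock: 17.7
eef_pos: [479.5, -102.4, 196.0]
eef_rot: [3.129, 0.876, 1.234]
wrist_force: [-0.5, 0.3, -0.1]
finger_gap: 94.2
```

```bash
python3 -c "
from h import *
to(own(-14,0,118),-OWN[:,2],OWN[:,0])
print((manip.read_state()['eef_pos']-PIV)@OWN)"
```

```text
t 17.7 sg 1 dpos [  7.9  30.6 -39.6] rot [ -37.8 -108.8  137.7] |180|
t 17.7 sg -1 dpos [  7.9  30.6 -39.6] rot [ 0.3  0.4 -0.2] |1|
q [-0.61  0.28  1.77  0.68  1.37  1.05] F [-0.5  0.3 -0.1] gap 94.2
[-12.70995781  -2.53868802 168.55677921]
```

Call:
jog_arm --moves '[[[2,11,-14,0.3,0.4,-0.2],[3,11,-14,0,0,0],[2,7,-11,0,0,0],[0,0,-1,0,0,0]]]'

```text
clock: 18.1
eef_pos: [488.4, -76.9, 160.9]
eef_rot: [3.131, 0.875, 1.231]
wrist_force: [-0.4, 1.8, -0.8]
finger_gap: 94.0
```

```bash
python3 -c "
from h import *
to(own(-13,0,118),-OWN[:,2],OWN[:,0])
print((manip.read_state()['eef_pos']-PIV)@OWN)"
```

```text
t 18.1 sg 1 dpos [-0.7  5.8 -3.8] rot [ -38.  -108.9  137.8] |180|
t 18.1 sg -1 dpos [-0.7  5.8 -3.8] rot [ 0.2  0.3 -0. ] |0|
q [-0.56  0.31  1.81  0.71  1.28  1.03] F [-0.4  1.8 -0.8] gap 94.0
[-14.56417231  -2.59302347 124.32195046]
```

Call:
jog_arm --moves '[[[-1,5,-4,0,0,0],[0,0,0,0,0,0],[0,0,0,0,0,0]]]' --gripper 0.4 --squeeze 60

```text
clock: 18.4
eef_pos: [487.8, -73.1, 158.6]
eef_rot: [3.127, 0.875, 1.227]
wrist_force: [-0.0, 0.1, 0.3]
finger_gap: 73.7
```

```bash
python3 -c "
from h import *
s=manip.read_state();print((s['eef_pos']-PIV)@OWN,s['wrist_force']@OWN,s['finger_gap'])"
```

```text
[-13.44158054  -0.88564437 120.41821457] [0.2807112  0.0517249  0.21591879] 73.72363510491314
```

Call:
jog_arm --moves '[[[0.7,2.2,1.9,0,0,0],[0.7,2.2,1.9,0,0,0],[0,0,0,0,0,0]]]' --gripper 0.2

```text
clock: 18.7
eef_pos: [488.6, -72.0, 161.6]
eef_rot: [3.125, 0.882, 1.223]
wrist_force: [0.4, 0.2, -0.4]
finger_gap: 56.8
```

```bash
python3 -c "
from h import *
s=manip.read_state();print((s['eef_pos']-PIV)@OWN,s['wrist_force']@OWN,s['finger_gap'])"
```

```text
[-10.52547932  -1.24679631 121.93997757] [-0.01877319 -0.27132454 -0.51663882] 56.82221342960498
```

Call:
jog_arm --moves '[[[0.6,2.5,1.2,0,0,0],[0.6,2.5,1.2,0,0,0],[0.3,1.2,0.6,0,0,0]]]' --gripper -0.03

```text
clock: 19.0
eef_pos: [489.2, -69.9, 162.8]
eef_rot: [3.124, 0.892, 1.219]
wrist_force: [-2.8, -9.8, -6.4]
finger_gap: 46.0
```

```bash
python3 -c "
from h import *
s=manip.read_state();print((s['eef_pos']-PIV)@OWN,s['wrist_force']@OWN,s['finger_gap'])"
```

```text
[ -8.0557234   -1.14673924 121.34903949] [-11.90611682  -0.5236593    1.61828732] 45.99162853733492
```

Call:
jog_arm --moves '[[[0.8,2.5,1.8,0,0,0],[0.8,2.5,1.8,0,0,0],[0.8,2.5,1.8,0,0,0]]]' --gripper -0.18

```text
clock: 19.3
eef_pos: [491.2, -65.0, 168.1]
eef_rot: [3.122, 0.898, 1.215]
wrist_force: [0.1, 0.4, 0.1]
finger_gap: 38.8
```

```bash
python3 -c "
from h import *
s=manip.read_state();print((s['eef_pos']-PIV)@OWN,s['wrist_force']@OWN,s['finger_gap'])"
```

```text
[ -0.6071866   -1.44578432 122.04320282] [ 0.36539686  0.01156335 -0.21522308] 38.785838316731414
```

Call:
jog_arm --moves '[[[0,0,0,0,0,0],[0,0,0,0,0,0],[0,0,0,0,0,0],[0,0,0,0,0,0]]]' --gripper -1 --squeeze 40

```text
clock: 19.7
eef_pos: [491.1, -65.4, 168.1]
eef_rot: [3.122, 0.899, 1.214]
wrist_force: [-0.2, -3.9, -0.9]
finger_gap: 31.4
```

```bash
python3 -c "
from h import *
s=manip.read_state();print((s['eef_pos']-PIV)@OWN,s['wrist_force']@OWN,s['finger_gap'])"
```

```text
[ -0.97287688  -1.51638066 122.3013333 ] [-3.46505066 -1.0419191   1.76877059] 31.440063890103392
```

Gap is 31.4 mm, about the locked 32 mm. Open wide, then withdraw along the handles.

Call:
jog_arm --moves '[[[0,0,0,0,0,0],[0,0,0,0,0,0],[0,0,0,0,0,0],[0,0,0,0,0,0],[0,0,0,0,0,0]]]' --gripper 0.7

```text
clock: 20.2
eef_pos: [491.3, -64.8, 168.6]
eef_rot: [3.121, 0.898, 1.215]
wrist_force: [-0.3, -0.4, 0.1]
finger_gap: 68.1
```

Call:
jog_arm --moves '[[[-4,-12,15,0,0,0],[-6,-18,23,0,0,0],[-6,-18,23,0,0,0],[-6,-18,23,0,0,0],[-6,-18,23,0,0,0]]]'

```text
clock: 20.7
eef_pos: [461.0, -148.6, 276.9]
eef_rot: [3.131, 0.897, 1.226]
wrist_force: [-0.5, -0.1, -0.0]
finger_gap: 80.0
```

Call:
jog_arm --moves '[[[0,-15,35,0,0,0],[0,-15,35,0,0,0],[0,0,0,0,0,0]]]'

```text
clock: 21.0
eef_pos: [460.2, -181.5, 352.3]
eef_rot: [3.126, 0.899, 1.22]
wrist_force: [0.7, -0.4, 0.2]
finger_gap: 79.7
```

```bash
python3 chk.py w9; python3 tile.py w10
python3 - <<'E'
from h import *
im,d,P=load('w10'); a=im[60:260,100:420]
t,_,_=snap('top','top1'); b=t[140:240,160:320]
cv2.imwrite('pics/fin.png',np.vstack([cv2.resize(a,(800,500)) [:330],cv2.resize(b,(400,250),interpolation=cv2.INTER_CUBIC).repeat(1,0) if 0 else cv2.copyMakeBorder(cv2.resize(b,(400,250),interpolation=cv2.INTER_CUBIC),0,0,0,400,0)]))
E
```

```text
[ 25.68507137 -10.05280215 340.40192307] [-0.00684415 -0.74947714  0.26190212]
100 56 x [-15.9 -12.8  -8.9  11.3  16. ]
110 43 x [-16.  -14.1  -9.9   2.1  15.1]
120 80 x [-15.8 -12.6   0.9  14.3  15.5]
130 136 x [-14.7   1.7   8.8  11.2  13.4]
140 61 x [-16.7 -16.3 -15.3 -12.1   1.3]
150 15 x [-1.9  0.3  1.8  2.3  2.4]
160 20 x [-2.1 -0.2  1.6  2.   2.6]
170 52 x [-2.1 -1.   0.1  1.1  2. ]
max z clamp x -40 20 [85. 87. 88.]
max z clamp x 30 70 [87. 93. 94.]
[208 138  31  10 208] ((65.47958374023438, -9.067046165466309), (76.21776580810547, 13.972116470336914), 1.4515180587768555) [59.97797388 61.00115943 62.08273676]
stop y [-11.1339103   12.59511576]
```

View pics/fin.png

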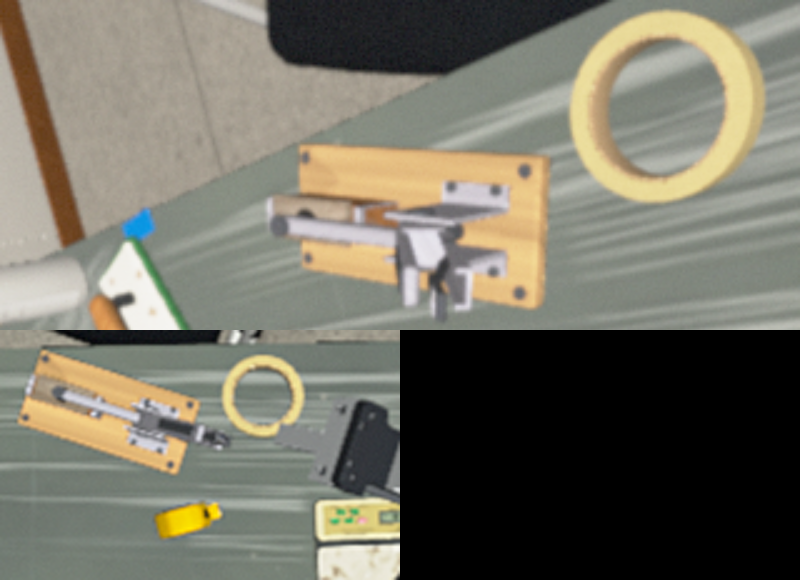

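Run:
```python
from h import *
for f in('w9','w10'):
    im,d,P=load(f);X=cloud(d,P);K=(X-CO)@CR
    for x in range(16,114,2):
        k=(abs(K[...,0]-x)<1.2)&(K[...,1]<13)&(K[...,1]>-18)&(K[...,2]>48)&(K[...,2]<66)
        if k.any(): print((x,int(k.sum()),float(np.median(K[k][:,2]).round(1)),K[k][:,1].min().round(0)),end=' ')
    print()
im,d,P=load('w10')
cv2.imwrite('pics/fin2.png',cv2.resize(im[120:190,190:330],None,fx=5.7,fy=5.7,interpolation=cv2.INTER_CUBIC))
```

```text
(16, 12, 54.8, np.float64(-13.0)) (18, 25, 55.6, np.float64(-13.0)) (20, 8, 58.7, np.float64(-12.0)) (22, 2, 58.1, np.float64(-11.0)) (26, 10, 55.7, np.float64(-16.0)) (28, 28, 57.9, np.float64(-15.0)) (30, 14, 61.0, np.float64(-15.0)) (32, 6, 61.4, np.float64(-13.0)) (34, 9, 61.1, np.float64(-15.0)) (36, 10, 61.2, np.float64(-15.0)) (38, 9, 61.5, np.float64(-15.0)) (40, 10, 61.4, np.float64(-16.0)) (42, 9, 61.2, np.float64(-16.0)) (44, 11, 61.1, np.float64(-16.0)) (46, 8, 61.2, np.float64(-16.0)) (48, 9, 61.3, np.float64(-16.0)) (50, 11, 61.3, np.float64(-15.0)) (52, 7, 61.0, np.float64(-15.0)) (54, 8, 61.5, np.float64(-15.0)) (56, 9, 61.4, np.float64(-15.0)) (58, 9, 61.4, np.float64(-13.0)) (60, 9, 61.5, np.float64(-15.0)) (62, 12, 62.0, np.float64(-15.0)) (64, 4, 61.4, np.float64(-16.0)) (66, 7, 61.3, np.float64(-15.0)) (68, 4, 60.1, np.float64(-16.0)) (70, 5, 60.4, np.float64(-16.0)) (72, 5, 61.0, np.float64(-16.0)) (74, 6, 61.5, np.float64(-15.0)) (76, 5, 61.5, np.float64(-15.0)) (78, 11, 61.2, np.float64(-15.0)) (80, 8, 61.3, np.float64(-15.0)) (82, 9, 61.4, np.float64(-15.0)) 
[... 1300 characters left out ...]
) (68, 4, 61.1, np.float64(-15.0)) (70, 6, 61.0, np.float64(-16.0)) (72, 9, 60.7, np.float64(-16.0)) (74, 6, 60.4, np.float64(-16.0)) (76, 10, 60.5, np.float64(-16.0)) (78, 8, 61.2, np.float64(-16.0)) (80, 5, 61.2, np.float64(-16.0)) (82, 11, 61.5, np.float64(-16.0)) (84, 7, 61.6, np.float64(-15.0)) (86, 9, 60.8, np.float64(-15.0)) (88, 4, 61.7, np.float64(-15.0)) (90, 5, 60.6, np.float64(-15.0)) (92, 8, 61.0, np.float64(-13.0)) (94, 8, 61.2, np.float64(-15.0)) (96, 8, 60.9, np.float64(-16.0)) (98, 8, 60.6, np.float64(-16.0)) (100, 7, 60.3, np.float64(-16.0)) (102, 1, 60.3, np.float64(-8.0)) (104, 8, 58.8, np.float64(-12.0)) (106, 9, 59.1, np.float64(-8.0)) (108, 12, 58.8, np.float64(-11.0))
```

View pics/fin2.png

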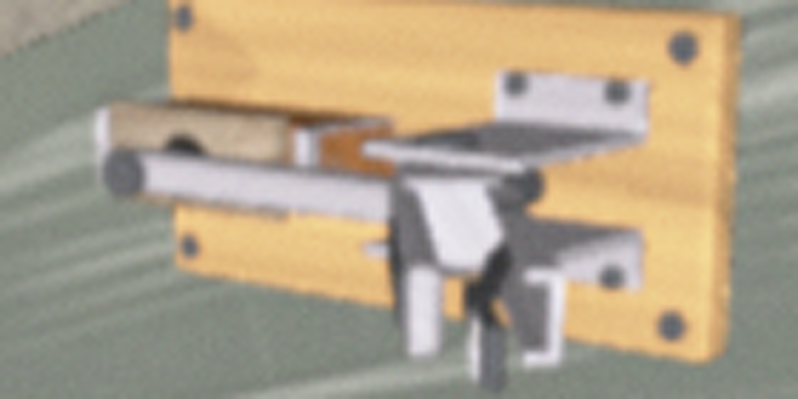

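The tile, at (105–295, 105–155), is centred between the stops, spanning x 29–101 mm with the stops at 25 and 104. It lies flat with its top at 61 mm. The jaw is down on it, the handles are parallel and locked, and the gripper is clear of everything.

```bash
python3 -c "
from cell import manip
print(manip.sign_off())"
```

```text
the job is handed in; nothing more can be done
None
```

The clamp is locked on the tile and the job is handed in, with the robot's clock at about 21 s of the 58 s allowed.

- **Release:** I pulled the release lever's tail with closed fingers, and the clamp sprang open. The jaw stood upright, its top about 190 mm above the table.
- **Tile:** I laid the smaller tile on the bed. It first landed about 1.7 mm off to one side, so I regripped it gently and centred it.
- **Locking:** I squeezed the handles until they snapped over centre, at a finger gap of 31.4 mm, then opened the gripper and backed away.

**Last checks before hand-in:**
- The handles are parallel, about 32 mm over both, with the tail back between them. They stayed that way after the gripper let go.
- The jaw is down on the tile.
- The tile lies flat, its top 61 mm above the table. It spans about 29–101 mm along the bed, between stops at about 25 and 104 mm.
- The tile's centring across the bed measured within about 0.5 mm before clamping. Afterwards only one long edge was visible, and it was where expected.
- The masking tape and tape measure looked undisturbed in the last pictures. I did not re-check the marker pen and dropper at the end; no move came close to either.

The cameras disagreed with each other by about 2 mm. No contact force I read passed about 13 N; I did not measure the pad's compression.

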